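Feel for the iron trivet in the tilt-out bin

ROBOT

A 6-joint arm with a two-finger parallel gripper is mounted at the origin on a cart in front of the work surface, level with it; the furniture and walls round the work are solid. World frame = base frame: x ahead of the robot, y to its left, z up, the work surface at z = 0. Lengths are in m, angles in rad, forces in N, time in s.
With the tool pointing down it reaches from about 0.25 to 0.725 m from the base axis. Payload 4 kg.
Tool frame: the origin (TCP) lies on the centre line of the jaws, within the pads' length; the fingertips stand 19 mm ahead of it and the grasp point (between the pads) is the TCP; z points along the fingers, y is the line along which they close (so a half turn about z gives the same grasp; the last joint's range is limited). The gripper opens to 85 mm and grips with 20 to 120 N. Pads are 22 mm wide; open, the fingers measure 114 mm over their backs; the gripper's body (76 mm by 85 mm) begins 54 mm behind the grasp point. The pads swing forward as they close: fully open they stand 13 mm farther back than shut.
Start: joints at [1.302, 0.241, 0.005, 1.335, 0, 1.571], TCP at [0.133, 0.482, 0.25] pointing down, gripper open.
Joint ranges: [-2.72, 2.72], [-1.05, 1.87], [-1.09, 1.28], [-1.99, 2.15], [-1.42, 1.44], [-3.14, 3.14]. Speed limits (rad/s): [2.79, 2.79, 3.14, 3.14, 3.14, 3.14].

INTERFACE

Orientations are given as a 3x3 rotation matrix whose columns are the frame's x, y, z axes.
In Python, from bench import bot gives the robot as it stands.
- The arm moves only by the tool nudge_tcp, called as a command line: name --argument value ..., lists and objects as JSON in quotes. Schema: {"type":"object","properties":{"steps":{"type":"array","items":{"type":"array","prefixItems":[{"type":"number"},{"type":"array","items":{"type":"number"},"minItems":3,"maxItems":3},{"type":"array","items":{"type":"number"},"minItems":3,"maxItems":3}],"minItems":3,"maxItems":3},"minItems":1,"maxItems":20},"only":{"type":"string"},"quiet":{"type":"boolean"},"lines":{"type":"string"}},"required":["steps"],"additionalProperties":false}. steps is a list of rows, 1 to 20 of them, each written [opening, [dx, dy, dz], [rx, ry, rz]]: the finger opening in m, then dx, dy, dz in m, then a rotation vector rx, ry, rz in rad; each row shifts and turns the commanded pose from where the row before left it, along the tool's axes as they then stand; what a row does not reach is not made up. A row lasts 1/8 s, in which the tool goes at most 0.0625 m and 0.188 rad, less where a joint would pass 70% of its speed; a pose out of reach is approached as far as the arm can. The fingers move at their own pace and stop on an object; the grip force is fixed at half the most. Time passes only in rows, so rows that do not move let the fingers close. The tool returns the time, the measured TCP pose, the force, the opening and the grip force at its end. only (a regular expression) keeps the lines of the reply that match it, lines (a string "A,B") keeps lines A to B, and quiet returns only ok. Input that does not fit is refused with a message, and nothing moves.
- bot.observe(): the state, without advancing time (a new reading comes with each control period).
- bot.get_image(name): name is "scene" or "top" or "wrist"; returns the picture (400x640x3 uint8, blue, green, red); there is no depth.
- bot.get_calibration(name): a dict with "K" (3x3 intrinsics, pixels), "k1" (the pictures are not rectified: a ray, as slopes to the right and down, at radius r is drawn at 1 + k1 r^2 times it, then the intrinsics apply), "T" (4x4, takes a point from camera to world coordinates). Camera axes: x right, y down, z forward; pixel columns grow to the right and rows downward; lengths in m; the calibration is good to about 2 mm. A picture is of the moment at which its call begins: read the wrist's pose just before it. get_calibration takes no time and is no camera call; for the wrist camera it gives the pose at the moment of the call.
- bot.hand_in(): hands the job in; it is judged then, once.
The state is a dict: "time_s": time; "joint_positions": joint angles; "qd": joint speeds; "joint_efforts": joint torques, N m; "ee_pos": TCP position; "tcp_rot": TCP orientation; "wrist_force": force on the tool from outside, world axes, zero at the start; "ft_torque": the same for the moment, N m; "grip_width": finger opening in m; "finger_force": force on a finger pad.
Only numpy, scipy, OpenCV 4.12 (cv2) and the standard library are available. Lean on these libraries where they do the work, as an engineer would, in place of code of your own. Each camera call takes 0.05 s, during which the arm holds its last target. There are 200 camera calls.

TASK

The heavy iron trivet ring lies somewhere at the bottom of the dark tilt-out bin. Pull the bin's front open to its stop, find the trivet by feel on the floor of the bucket behind it and lift it out. Lay it down flat on the free worktop without dropping it, then push the bin fully shut; leave everything else standing where it is.

Things in the scene. Friction and masses are not known exactly. Their poses are not given: they have to be found in the camera images.
- bin: Wooden tilt-out bin, fixed on the worktop: 200 mm deep (x), 350 wide (y), 240 tall; origin: centre of its underside, z up. Its white front faces its own -x, roughly towards the robot. The carcass (12 mm walls) is open only there. On the rear half of its roof stand saucers, a 106 mm jar and a match box, fixed. The front panel carries an open bucket behind it; both tilt out together.
- hinge (a point): Middle of the hinge line, which runs along the bin's y at x = -100, z = 22 mm in the bin's frame. The panel's inner face rises from this line: 206 mm tall, 14 mm thick, 346 wide. Tilted out by q, a point u behind the inner face and w up along it lies at x = -100 + u cos q - w sin q, z = 22 + u sin q + w cos q.
- bin_front (a joint): How far the front is tilted out, rad: 0 shut (start), 0.75 (43 degrees) open at its stop; the panel's top moves towards the robot. A stiff hinge holds it where it is left, and at the stop its own weight keeps it there. Pulling it open at the handle takes about 4 N, pushing it shut 4 to 6 N. When open, pressing over about 10 N on the bucket's floor may start to close it.
- handle (a point): Middle of the round steel pull bar on the front: 10 mm thick, 120 mm long along the bin's y, with 35 mm of free space between it and the panel. It lies 54 mm in front of the panel's inner face and 194 mm up from the hinge (u = -54, w = 194) and moves with the front.
- floor_mid (a point): Middle of the floor of the black bucket (u = 78, w = 8 mm; x into the bucket, z square to the floor). The floor is 155 mm deep and 308 mm wide inside, with 80 mm high sides and back. On it lies one loose thing, the dark trivet, whose pose is not reported: its centre is anywhere within 90 mm of the middle along y, and has to be felt for.
- floor_front (a point): Middle of the corner of bucket floor and front panel (u = 0, w = 8). The trivet is a dark iron ring lying flat: 124 mm outside, hole 80 mm, bar 22 wide and 20 high, 0.28 to 0.46 kg. With the front open to its stop the ring slides down the sloping floor and rests against the panel, still flat on the floor, its centre at u = 62. Pushing it sideways there takes about 2 to 4 N.
- free_spot (a point): A point on the worktop (z = 0), to the right in front of the robot, in the middle of a free area at least 150 mm across: a good place for the trivet, though any clear place on the worktop will do.
- tumbler: Clear glass tumbler, 80 mm wide, 91 mm tall, standing by the sink. Origin: centre of its underside. Leave it.
- cup: White espresso cup, 52 mm wide, 83 mm with the handle, 60 mm tall, near the left end of the worktop. Origin: centre of its underside. Leave it.
- tub: Small yoghurt tub, 72 mm wide and tall, on the strip in front of the sink. Origin: centre of its underside. Leave it.
- scissors: Scissors with orange handles, 199 mm long along their y, 87 mm wide, 9 mm thick, lying between bin and sink. Origin: centre of the underside. Leave them.

How it is judged:
On the way, in this order (a step that is already met when the one before it is completed fails the run):
1. the front is open to its stop (value of joint bin_front above 0.7 rad), for 0.2 s.
2. the trivet lies flat on the worktop, let go (height (world z) of trivet_mid between -0.006 and 0.006 m and angle between trivet_mid's own z axis and vertical below 0.08 rad and linear speed of trivet below 0.03 m/s and contact force between trivet and the fingers below 0.1 N), for 0.2 s.
At the end, for the whole second after the job is handed in: the trivet lies flat and still on the worktop itself (underside within 6 mm of it, tilted less than 0.08 rad) and the bin's front is fully shut (within 0.05 rad) (value of joint bin_front below 0.05 rad and height (world z) of trivet_mid between -0.006 and 0.006 m and angle between trivet_mid's own z axis and vertical below 0.08 rad and linear speed of trivet below 0.02 m/s); the robot touches nothing.
It fails at once if the trivet is dropped or thrown (linear speed of trivet above 0.9 m/s).
It fails at once if the glass, the cup, the tub or the scissors are moved (distance of any of tumbler, cup, tub, scissors from where it was at the start of the episode above 0.03 m).
It also fails if it takes over 72 s, if anything falls off the work surface, if the arm or the gripper's body presses on something with over 40 N, if the wrist force passes 120 N, or if a joint passes its speed limit or range.

## Working session

There is one attempt and no reset: what is moved stays moved. The work goes in short steps, Python scripts to look and compute and a tool call to move; the robot and the scene stay as the last step left them, time stands still between calls to the robot, and variables do not carry over. Pictures are saved under pics/ and viewed, at most 10 in all, crops included, and the job is handed in when it is done.

```bash
ls; mkdir -p pics
```

Run:
```python
from bench import bot
import cv2,numpy as np
print(bot.observe())
for n in("scene","top"):
    im=bot.get_image(n);cv2.imwrite(f"pics/{n}0.png",im)
    c=bot.get_calibration(n);print(n,c)
```

```text
bench.py
pics
{'time_s': 0.0, 'joint_positions': array([1.30200663e+00, 2.41410398e-01, 3.70213106e-03, 1.33519627e+00,
       9.47614570e-06, 1.57079605e+00]), 'qd': array([ 6.54633080e-04,  6.00747214e-04, -1.49438483e-03,  1.48688935e-03,
       -1.50274000e-05,  1.17565460e-03]), 'joint_efforts': array([ 9.84351718e-04, -3.72313821e+01,  2.52410585e+01,  1.69623335e-02,
        6.87723968e-05, -5.12647162e-06]), 'ee_pos': array([0.13262001, 0.48146716, 0.24940577]), 'tcp_rot': array([[-9.64093084e-01,  2.65563930e-01, -5.69002699e-04],
       [ 2.65564540e-01,  9.64090947e-01, -2.02999576e-03],
       [ 9.47669913e-06, -2.10821181e-03, -9.99997778e-01]]), 'wrist_force': array([0.23775544, 0.81307821, 1.37790891]), 'ft_torque': array([-0.00796283, -0.06859719, -0.00883915]), 'finger_force': 0.0, 'grip_width': 0.08548785403329963}
scene {'K': array([[425.0083376 ,   0.        , 321.33260184],
       [  0.        , 425.0083376 , 199.75533631],
       [  0.        ,   0.        ,   1.        ]]), 'k1': -0.012027860361983818, 'T': array([[ 0.6414683 , -0.53951796,  0.54537949, -0.08639385],
       [-0.76712154, -0.445039  ,  0.46202254, -0.68583201],
       [-0.00655432, -0.71474517, -0.69935426,  1.03168251],
       [ 0.        ,  0.        ,  0.        ,  1.        ]])}
top {'K': array([[468.98054899,   0.        , 312.18283701],
       [  0.        , 468.98054899, 197.38840065],
       [  0.        ,   0.        ,   1.        ]]), 'k1': 0.013086107308380583, 'T': array([[ 0.21697421, -0.76145493,  0.61082615, -0.33497904],
       [-0.97610246, -0.17698531,  0.12609598, -0.2820245 ],
       [ 0.01209085, -0.62358848, -0.78165928,  1.32907485],
       [ 0.        ,  0.        ,  0.        ,  1.        ]])}
```

View pics/scene0.png

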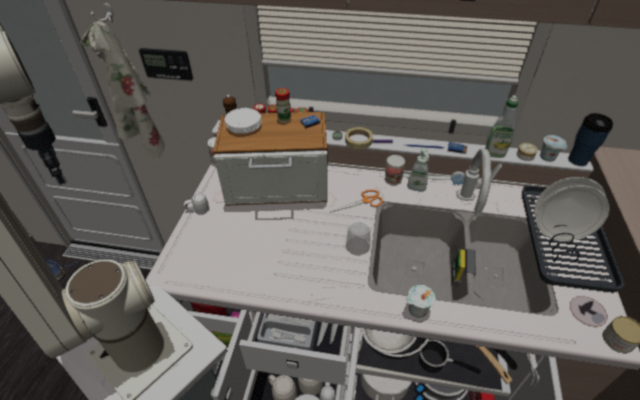

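View pics/top0.png

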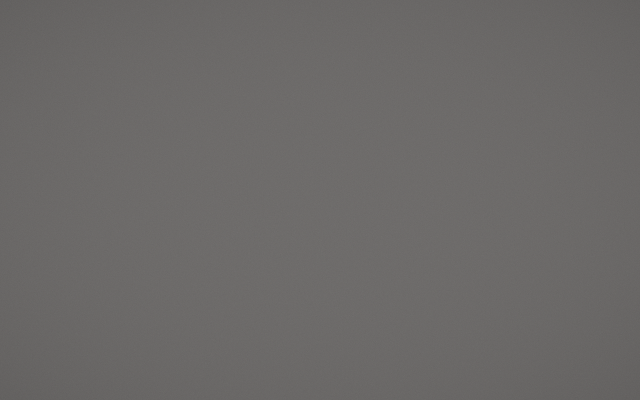

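The scene picture shows the bin at about (215–328, 112–205), with its bar at (250–291, 163). The cup is at (200,203), scissors (355,203), tumbler (358,238) and tub (420,300). The top view is plain grey, probably blocked. I'll zoom in for the corner pixels.

Run:
```python
import cv2
im=cv2.imread("pics/scene0.png")
cv2.imwrite("pics/crop.png",cv2.resize(im[105:215,180:340],(800,550),interpolation=cv2.INTER_CUBIC))
```

```text
(no output)
```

View pics/crop.png

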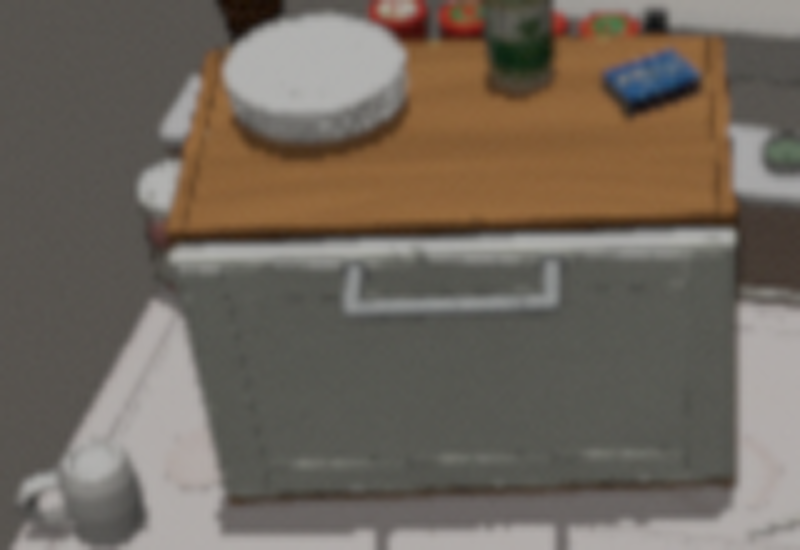

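The crop shows the roof corners at crop pixels (170,235), (735,222), (722,40) and (205,48), and the bar ends at (350,308) and (555,298). Next I cast rays for these.

Create h.py:
```python
import numpy as np,cv2
from bench import bot
def ray(cal,uv,z):
    K=np.array(cal["K"]);T=np.array(cal["T"])
    d=cv2.undistortPoints(np.array([[uv]],float),K,np.array([cal["k1"],0,0,0.]))[0,0]
    v=T[:3,:3]@np.r_[d,1];o=T[:3,3]
    return o+v*(z-o[2])/v[2]
def proj(cal,p):
    T=np.array(cal["T"]);q=T[:3,:3].T@(np.array(p)-T[:3,3])
    return cv2.projectPoints(q[None],np.zeros(3),np.zeros(3),np.array(cal["K"]),np.array([cal["k1"],0,0,0.]))[0][0,0]
```

Run:
```python
from h import *
c=bot.get_calibration("scene")
f=lambda x,y,z:ray(c,(x/5+180-.4,y/5+105-.4),z)[:2]
pts={ 'FL':((170,235,.24),(-.1,.175)),'FR':((735,222,.24),(-.1,-.175)),'BR':((722,40,.24),(.1,-.175)),'BL':((205,48,.24),(.1,.175)),
'hL':((352,308,.216),(-.154,.055)),'hR':((553,298,.216),(-.154,-.055))}
W={k:f(*v[0]) for k,v in pts.items()}
A=np.array([v[1] for v in pts.values()]);B=np.array(list(W.values()))
am,bm=A.mean(0),B.mean(0)
H=(A-am).T@(B-bm);U,S,V=np.linalg.svd(H);R=(V.T@U.T);t=bm-R@am
print(np.round(B,3).tolist(),np.degrees(np.arctan2(R[1,0],R[0,0])),t);print(np.round((A@R.T+t-B)*1000,1))
print("hinge",R@[-.1,0]+t,"handle",R@[-.154,0]+t)
for n,p,z in (("tumb",(358,238),.05),("cup",(200,203),.03),("tub",(420,300),.04),("sciss",(355,203),0)):print(n,ray(c,p,z))
im=cv2.imread("pics/scene0.png")
```

```text
[[0.483, 0.222], [0.71, -0.034], [0.859, 0.1], [0.631, 0.363], [0.524, 0.11], [0.607, 0.023]] 41.805006788720746 [0.67410369 0.16488272]
[[ -0.5   6.6]
 [  6.1   1.7]
 [  6.3   1.3]
 [  0.8  -1.2]
 [ -1.4  -6.5]
 [-11.4  -1.9]]
hinge [0.59956191 0.09822295] handle [0.55930936 0.06222668]
tumb [ 0.62287763 -0.2288399   0.05      ]
cup [0.42367637 0.2800747  0.03      ]
tub [ 0.56022865 -0.48219123  0.04      ]
sciss [ 0.77963581 -0.10389659  0.        ]
```

nudge_tcp --steps '[[0.085,[0,0,0],[0,0,0.143]],[0.085,[0,0,0],[0,0,0.143]],[0.085,[0,0,0],[0,0,0.143]],[0.085,[0,0,0],[0,0,0.143]],[0.04,[-0.05,-0.001,-0.007],[0,0,0]],[0.04,[-0.05,-0.001,-0.007],[0,0,0]],[0.04,[-0.05,-0.001,-0.007],[0,0,0]],[0.04,[-0.05,-0.001,-0.007],[0,0,0]],[0.04,[-0.05,-0.001,-0.007],[0,0,0]],[0.04,[-0.05,-0.001,-0.007],[0,0,0]],[0.04,[-0.05,-0.001,-0.007],[0,0,0]],[0.04,[-0.05,-0.001,-0.007],[0,0,0]],[0.04,[-0.05,-0.001,-0.007],[0,0,0]],[0.04,[-0.05,-0.001,-0.007],[0,0,0]],[0.04,[-0.05,-0.001,-0.007],[0,0,0]],[0.04,[-0.044,-0.001,-0.004],[0,0,0]],[0.04,[0,0,0],[0,0,0]]]'

```text
time_s: 2.22
ee_pos: [0.5213, 0.0291, 0.3303]
tcp_rot: [[-0.664, 0.748, -0.001], [0.748, 0.664, -0.0], [0.0, -0.001, -1.0]]
wrist_force: [0.2, -0.0, 0.1]
grip_width: 0.0402
finger_force: 0.0
```

Run:
```python
from h import *
c=bot.get_calibration("wrist");im=bot.get_image("wrist");cv2.imwrite("pics/w1.png",im)
print(np.round(c["T"],3).tolist());s=bot.observe();print(s["joint_positions"],s["ee_pos"])
```

```text
[[0.748, 0.633, 0.2, 0.47], [0.664, -0.713, -0.226, 0.087], [-0.001, 0.302, -0.953, 0.453], [0.0, 0.0, 0.0, 1.0]]
[5.81926000e-02 2.67507220e-01 2.46363472e-01 1.55170532e+00
 3.11895283e-04 9.01544350e-01] [0.52019517 0.03039461 0.33027869]
```

View pics/w1.png

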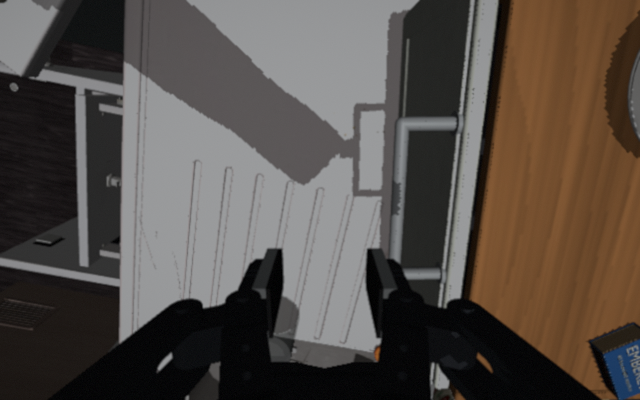

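The wrist view shows the bar corners at (403,124) and (397,272), and the roof front edge running from (511,0) to (472,350).

Run:
```python
from h import *
c=bot.get_calibration("wrist")
a=ray(c,(403,124),.216);b=ray(c,(397,272),.216);e=ray(c,(511,5),.24);f=ray(c,(472,350),.24)
for p,q in((a,b),(e,f)):
    d=p-q;print(p,q,np.linalg.norm(d),"yaw",np.degrees(np.arctan2(-d[0],d[1])))
m=(a+b)/2;print("handle",m)
ps=[ray(c,p,.24) for p in((508,30),(490,190),(475,330))];print(ps)
yaw=np.radians(42);ux=np.array([np.cos(yaw),np.sin(yaw)]);print("x coords", [round(float(p[:2]@ux),4) for p in(a,b,e,f,*ps)])
s=bot.observe();R=s["tcp_rot"];print("handle in tool",R.T@(m-s["ee_pos"]))
```

```text
[0.5222304  0.11256433 0.216     ] [0.60387229 0.02646086 0.216     ] 0.11865583117223036 yaw 43.476443528826316
[0.51517259 0.19948472 0.24      ] [0.68649963 0.02321259 0.24      ] 0.2458146014878518 yaw 44.184940981452556
handle [0.56305135 0.0695126  0.216     ]
[array([0.52421235, 0.18988679, 0.24      ]), array([0.59267116, 0.11904083, 0.24      ]), array([0.67329821, 0.03747704, 0.24      ])]
x coords [0.4634, 0.4665, 0.5163, 0.5257, 0.5166, 0.5201, 0.5254]
handle in tool [0.00054509 0.05818209 0.11419736]
```

nudge_tcp --steps '[[0.03,[0,0,0],[0,0,-0.033]],[0.03,[-0.001,0.029,0],[0,0,0]],[0.03,[0,0.029,0],[0,0,0]],[0.03,[0,0,0.03],[0,0,0]],[0.03,[0,0,0.03],[0,0,0]],[0.03,[0,0,0.03],[0,0,0]],[0.03,[0,0,0.022],[0,0,0]],[0.03,[0,0,0],[0,0,0]],[0.03,[0,0,0],[0,0,0]]]'

```text
time_s: 3.4
ee_pos: [0.5627, 0.0716, 0.2205]
tcp_rot: [[-0.692, 0.722, 0.002], [0.722, 0.692, 0.0], [-0.001, 0.001, -1.0]]
wrist_force: [0.0, 0.6, 0.0]
grip_width: 0.0298
finger_force: 0.0
```

Close on the bar, then pull along the arc.

nudge_tcp --steps '[[0,[0,0,0],[0,0,0]],[0,[0,0,0.002],[0,0,0]],[0,[0,0,0],[0,0,0]],[0,[0,0,0],[0,0,0]]]'

```text
time_s: 3.9
ee_pos: [0.5608, 0.0689, 0.2208]
tcp_rot: [[-0.69, 0.724, -0.0], [0.724, 0.69, -0.003], [-0.002, -0.002, -1.0]]
wrist_force: [-8.9, -4.1, 14.0]
grip_width: 0.0076
finger_force: 58.7
```

nudge_tcp --steps '[[0,[0,-0.018,0.0059],[-0.094,0,0]],[0,[0,-0.018,0.0059],[-0.094,0,0]],[0,[0,0,0],[0,0,0]]]'

```text
time_s: 4.28
ee_pos: [0.5343, 0.0447, 0.2073]
tcp_rot: [[-0.689, 0.712, 0.137], [0.725, 0.677, 0.129], [-0.001, 0.188, -0.982]]
wrist_force: [-11.1, -1.5, 16.4]
grip_width: 0.007
finger_force: 63.9
```

nudge_tcp --steps '[[0,[0,-0.018,0.004],[-0.094,0,0]],[0,[0,-0.018,0.0055],[-0.094,0,0]],[0,[0,-0.018,0.0055],[-0.094,0,0]],[0,[0,0,0],[0,0,0]]]'

```text
time_s: 4.78
ee_pos: [0.4981, 0.0117, 0.174]
tcp_rot: [[-0.687, 0.65, 0.324], [0.726, 0.613, 0.311], [0.003, 0.449, -0.894]]
wrist_force: [-17.3, -5.2, 14.3]
grip_width: 0.0075
finger_force: 64.2
```

nudge_tcp --steps '[[0,[0,-0.018,0.0055],[-0.094,0,0]],[0,[0,-0.018,0.0055],[-0.094,0,0]],[0,[0,-0.018,0.0055],[-0.094,0,0]],[0,[0,0,0],[0,0,0]],[0,[0,0,0],[0,0,0]]]'

```text
time_s: 5.4
ee_pos: [0.4714, -0.012, 0.1304]
tcp_rot: [[-0.687, 0.537, 0.489], [0.726, 0.5, 0.472], [0.009, 0.679, -0.734]]
wrist_force: [-26.7, -10.4, 15.4]
grip_width: 0.0076
finger_force: 65.9
```

nudge_tcp --steps '[[0,[0,0,0],[0,0,0]],[0.03,[0,0,0],[0,0,0]],[0.03,[0,0,0],[0,0,0]],[0.03,[0,0,0],[0,0,0]],[0.03,[0,0,-0.03],[0,0,0]],[0.03,[0,0,-0.05],[0,0,0]],[0.03,[0,0,-0.05],[0,0,0]],[0.03,[0,0,0],[0,0,0]],[0.03,[0,0,0],[0,0,0]]]'

```text
time_s: 6.52
ee_pos: [0.4123, -0.0733, 0.2267]
tcp_rot: [[-0.691, 0.528, 0.494], [0.723, 0.505, 0.471], [-0.001, 0.683, -0.73]]
wrist_force: [-0.5, 0.0, -0.2]
grip_width: 0.03
finger_force: 0.0
```

Run:
```python
from h import *
im=bot.get_image("wrist");cv2.imwrite("pics/w2.png",cv2.convertScaleAbs(im,alpha=1.6))
s=bot.observe();print(s["joint_positions"],s["wrist_force"])
# gamma for dark
g=(255*(im/255.)**.45).astype(np.uint8);cv2.imwrite("pics/w2.png",g)
```

```text
[-0.65149005 -0.01935463 -0.57492885  0.87188592  0.74056782  0.21168503] [ 0.60364274  0.69893221 -0.7603767 ]
```

View pics/w2.png

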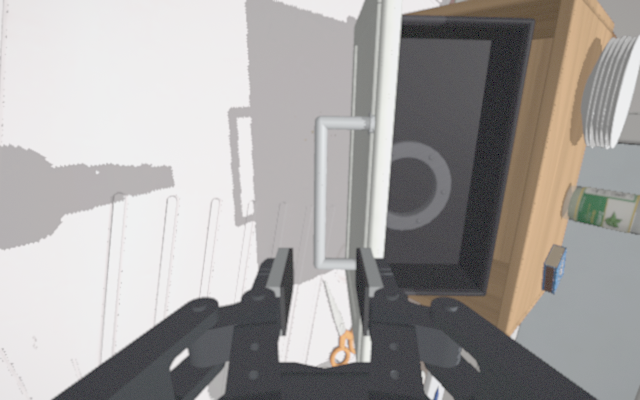

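With gamma, the picture shows the open bucket with the ring visible. Its rows run from about 142 to 230, its far edge is at column 452, and the bar corners are at (322,122) and (318,265).

Add to h.py:
```python
yaw=np.radians(43.5);q=.75
Rb=np.array([[np.cos(yaw),-np.sin(yaw),0],[np.sin(yaw),np.cos(yaw),0],[0,0,1]])
O=np.array([.6747,.1755,0.])
Rq=np.array([[np.cos(q),0,-np.sin(q)],[0,1,0],[np.sin(q),0,np.cos(q)]]) # (u,y,w)->bin
def W(u,y,w): return O+Rb@(np.array([-.1,0,.022])+Rq@np.array([u,y,w]))
M=Rb@Rq
def F(p): return M.T@(np.array(p)-W(0,0,0))
def rayF(c,uv,w=None,u=None):
    a=ray(c,uv,5.);b=np.array(c["T"])[:3,3]
    fa,fb=F(a),F(b);k=(w-fb[2])/(fa-fb)[2] if w is not None else (u-fb[0])/(fa-fb)[0]
    return fb+k*(fa-fb)
```

Run:
```python
from h import *
c=bot.get_calibration("wrist")
print("bar",F(ray(c,(322,122),W(-.054,0,.194)[2])),F(ray(c,(318,265),W(-.054,0,.194)[2])))
for p in((408,142),(408,230),(452,184)):print(rayF(c,p,w=.028))
for p in((400,200),(385,200)):print("panel top",rayF(c,p,w=.206))
print("floor back edges",rayF(c,(490,40),w=.008),rayF(c,(463,264),w=.008),rayF(c,(404,38),w=.008))
s=bot.observe();print("tcp",F(s["ee_pos"]));print(M.T@s["tcp_rot"])
im=cv2.imread("pics/w2.png",0);print(im[130:245:3,412].tolist(),im[184,400:470:3].tolist())
```

```text
bar [-0.0540463   0.06116478  0.19404313] [-0.05735151 -0.05978696  0.19712225]
[0.05610545 0.02560146 0.028     ]
[ 0.06588631 -0.09662677  0.028     ]
[ 0.11973325 -0.03001446  0.028     ]
panel top [0.00750668 0.00232144 0.206     ]
panel top [-0.00432184  0.00228896  0.206     ]
floor back edges [0.15357098 0.1493772  0.008     ] [ 0.15998397 -0.16052698  0.008     ] [0.04635538 0.15075766 0.008     ]
tcp [-0.05220501  0.00078159  0.32754593]
[[-0.00276332  0.99999472  0.00171196]
 [ 0.99999019  0.00275738  0.00346743]
 [ 0.0034627   0.00172152 -0.99999252]]
[81, 81, 81, 79, 114, 123, 122, 122, 123, 105, 81, 77, 81, 79, 81, 79, 78, 75, 76, 78, 79, 77, 75, 77, 80, 77, 76, 83, 98, 122, 122, 121, 120, 94, 74, 71, 67, 74, 70] [79, 77, 74, 81, 76, 76, 79, 72, 73, 76, 79, 82, 99, 121, 123, 123, 124, 92, 80, 77, 77, 73, 80, 77]
```

nudge_tcp --steps '[[0.05,[0,0,0],[0,0,0.1745]],[0.05,[0,0,0],[0,0,0.1745]],[0.05,[0,0,0],[0,0,0.1745]],[0.05,[0,0,0],[0,0,0.1745]],[0.05,[0,0,0],[0,0,0.1745]],[0.05,[0,0,0],[0,0,0.1745]],[0.05,[0,0,0],[0,0,0.1745]],[0.05,[0,0,0],[0,0,0.1745]],[0.05,[0,0,0],[0,0,0.1745]],[0.05,[0.038,-0.005,0],[0,0,0]],[0.05,[0.038,-0.005,0],[0,0,0]],[0.05,[0.038,-0.004,0],[0,0,0]],[0.05,[0,0,0.045],[0,0,0]],[0.05,[0,0,0.045],[0,0,0]],[0.05,[0,0,0],[0,0,0]],[0.05,[0,0,0],[0,0,0]]]'

```text
time_s: 8.57
ee_pos: [0.5065, 0.0378, 0.2383]
tcp_rot: [[0.528, 0.692, 0.492], [0.505, -0.721, 0.473], [0.682, -0.001, -0.731]]
wrist_force: [0.5, -0.2, 0.5]
grip_width: 0.05
finger_force: 0.0
```

Run:
```python
from h import *
s=bot.observe();print("tcp",F(s["ee_pos"]),s["joint_positions"],s["wrist_force"]);print(np.round(M.T@s["tcp_rot"],3))
g=(255*(bot.get_image("scene")/255.)**.6).astype(np.uint8);cv2.imwrite("pics/s3.png",g)
```

```text
tcp [0.06196109 0.0158618  0.23790452] [-0.25839339 -0.00741574 -0.55366359  0.57312936  0.62266961  2.26639813] [ 0.47195221 -0.23146232  0.46082725]
[[ 1.     0.003  0.001]
 [ 0.003 -1.     0.005]
 [ 0.001 -0.005 -1.   ]]
```

View pics/s3.png

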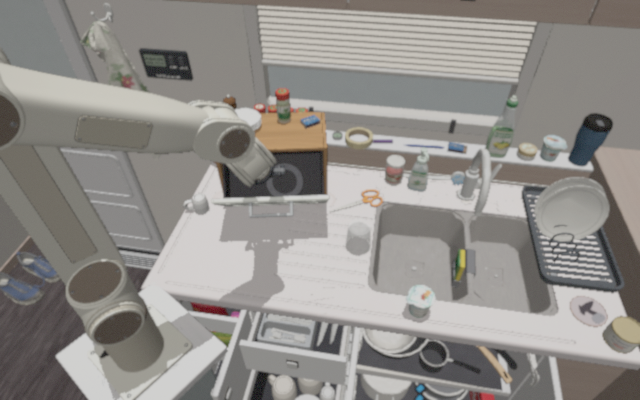

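The ring shows at (285,181) in the open bucket, and the arm is clear of the saucers. Descending.

```bash
python3 -c "
from h import *
c=bot.get_calibration('scene');print(rayF(c,(285,181),w=.028))"
```

```text
[ 0.05720789 -0.03978276  0.028     ]
```

nudge_tcp --steps '[[0.05,[0,0,0.04],[0,0,0]],[0.05,[0,0,0.04],[0,0,0]],[0.05,[0,0,0.04],[0,0,0]],[0.05,[0,0,0.04],[0,0,0]],[0.05,[0,0,0.01],[0,0,0]],[0.05,[0,0,0],[0,0,0]]]'

```text
time_s: 9.38
ee_pos: [0.5911, 0.1168, 0.1151]
tcp_rot: [[0.528, 0.691, 0.494], [0.505, -0.723, 0.472], [0.683, 0.0, -0.73]]
wrist_force: [0.2, -0.2, -0.6]
grip_width: 0.0498
finger_force: 0.0
```

nudge_tcp --steps '[[0.05,[0,0,0.015],[0,0,0]],[0.05,[0,0,0.012],[0,0,0]],[0.05,[0,0,0.005],[0,0,0]],[0.05,[0,0,0],[0,0,0]]]'

```text
time_s: 9.88
ee_pos: [0.6065, 0.1326, 0.0909]
tcp_rot: [[0.528, 0.692, 0.493], [0.505, -0.722, 0.472], [0.683, -0.0, -0.731]]
wrist_force: [-0.0, 0.6, -0.4]
grip_width: 0.05
finger_force: 0.0
```

nudge_tcp --steps '[[0.02,[0,0,0],[0,0,0]],[0.02,[0,0,0],[0,0,0]],[0.0,[0,0,0],[0,0,0]],[0,[0,0,0],[0,0,0]],[0,[0,0,0],[0,0,0]]]'

```text
time_s: 10.5
ee_pos: [0.6063, 0.1314, 0.0914]
tcp_rot: [[0.529, 0.69, 0.494], [0.504, -0.724, 0.471], [0.682, 0.0, -0.731]]
wrist_force: [-4.2, -5.6, 2.9]
grip_width: 0.0191
finger_force: 61.4
```

```bash
python3 -c "
from h import *
s=bot.observe();print(F(s['ee_pos']),M.T@s['wrist_force'])"
```

```text
[0.06193487 0.0150874  0.03711748] [-3.05600741 -1.16020081  6.78226306]
```

The ring bar is gripped, but only about 10 mm deep. I'll reopen and go deeper.

nudge_tcp --steps '[[0.045,[0,0,0],[0,0,0]],[0.045,[0,0,0],[0,0,0]],[0.045,[0,0,0.004],[0,0,0]],[0.045,[0,0,0.004],[0,0,0]],[0.045,[0,0,0],[0,0,0]]]'

```text
time_s: 11.12
ee_pos: [0.6105, 0.1364, 0.085]
tcp_rot: [[0.528, 0.692, 0.493], [0.505, -0.722, 0.472], [0.683, -0.0, -0.731]]
wrist_force: [-0.3, 0.4, -0.1]
grip_width: 0.045
finger_force: 0.0
```

nudge_tcp --steps '[[0.02,[0,0,0],[0,0,0]],[0.0,[0,0,0],[0,0,0]],[0.0,[0,0,0],[0,0,0]],[0,[0,0,0],[0,0,0]],[0,[0,0,0],[0,0,0]]]'

```text
time_s: 11.75
ee_pos: [0.6096, 0.1354, 0.0847]
tcp_rot: [[0.53, 0.69, 0.493], [0.505, -0.724, 0.471], [0.681, -0.001, -0.732]]
wrist_force: [-4.7, -3.5, 0.8]
grip_width: 0.0206
finger_force: 55.4
```

```bash
python3 -c "
from h import *
s=bot.observe();print(F(s['ee_pos']),M.T@s['wrist_force'])"
```

```text
[0.06118787 0.01573158 0.02868103] [-3.72602469  0.69625423  4.5865517 ]
```

nudge_tcp --steps '[[0,[0.002,0,-0.015],[0,0,0]],[0,[0.002,0,-0.02],[0,0,0]],[0,[0,0,-0.02],[0,0,0]],[0,[0,0,0],[0,0,0]]]'

```text
time_s: 12.25
ee_pos: [0.5859, 0.1117, 0.1303]
tcp_rot: [[0.526, 0.691, 0.496], [0.505, -0.723, 0.472], [0.685, 0.002, -0.729]]
wrist_force: [0.9, -0.4, -2.8]
grip_width: 0.0204
finger_force: 54.6
```

nudge_tcp --steps '[[0,[0,0,-0.03],[0,0,0]],[0,[0,0,-0.04],[0,0,0]],[0,[0,0,-0.04],[0,0,0]],[0,[0,0,-0.04],[0,0,0]],[0,[0,0,-0.04],[0,0,0]],[0,[0,0,0],[0,0,0]],[0,[0,0,0],[0,0,0]]]'

```text
time_s: 13.12
ee_pos: [0.4916, 0.0227, 0.2665]
tcp_rot: [[0.528, 0.691, 0.493], [0.505, -0.723, 0.472], [0.683, -0.0, -0.731]]
wrist_force: [0.3, 0.7, -2.9]
grip_width: 0.0201
finger_force: 55.5
```

Run:
```python
from h import *
s=bot.observe();print(F(s['ee_pos']),s['joint_positions'])
g=(255*(bot.get_image("wrist")/255.)**.6).astype(np.uint8);g2=(255*(bot.get_image("top")/255.)**.6).astype(np.uint8)
cv2.imwrite("pics/w4.png",np.vstack([cv2.resize(g,(480,300)),cv2.resize(g2,(480,300))]))
```

```text
[0.06570456 0.01513631 0.27296736] [-0.30768544 -0.05528508 -0.51454389  0.69051119  0.64258626  2.21277448]
```

View pics/w4.png

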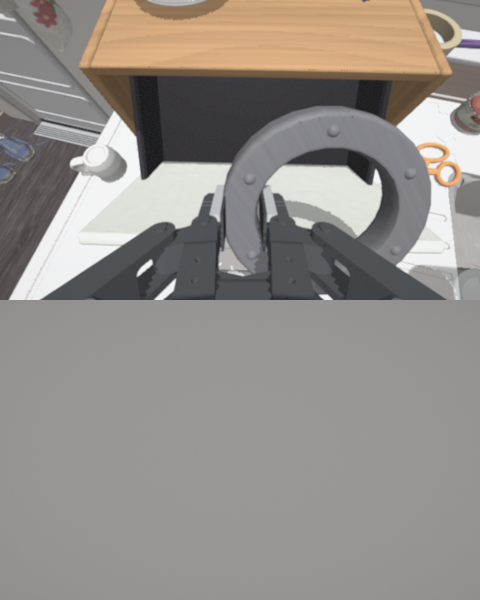

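The wrist half shows the ring held at its side bar, level with the tool. The top view is still grey. Next I compute a clear spot.

Run:
```python
from h import *
c=bot.get_calibration("scene")
for p in((245,300),(300,310),(350,316),(400,322),(250,270),(300,270),(330,285),(370,290),(376,255),(370,300)):print(p,ray(c,p,0)[:2].round(3))
print("tumbler base",ray(c,(358,251),0)[:2], "handle ends",W(-.06,.06,.194),W(-.06,-.06,.194),"panel top ends",W(-.014,.173,.206),W(-.014,-.173,.206))
s=bot.observe();R=s["tcp_rot"];print("ring centre now",s["ee_pos"]+.051*R[:,1])
```

```text
(245, 300) [ 0.274 -0.097]
(300, 310) [ 0.349 -0.237]
(350, 316) [ 0.422 -0.354]
(400, 322) [ 0.493 -0.468]
(250, 270) [ 0.354 -0.032]
(300, 270) [ 0.449 -0.147]
(330, 285) [ 0.465 -0.249]
(370, 290) [ 0.524 -0.347]
(376, 255) [ 0.639 -0.289]
(370, 300) [ 0.497 -0.366]
tumbler base [ 0.61660036 -0.23680742] handle ends [0.43309439 0.02894074 0.12304931] [ 0.51569694 -0.05810418  0.12304931] panel top ends [0.37379143 0.12844596 0.16318496] [ 0.61196211 -0.12253357  0.16318496]
ring centre now [ 0.5265741  -0.01365122  0.26553878]
```

nudge_tcp --steps '[[0,[0,0,0],[0,-0.125,0]],[0,[0,0,0],[0,-0.125,0]],[0,[0,0,0],[0,-0.125,0]],[0,[0,0,0],[0,-0.125,0]],[0,[0,0,0],[0,-0.125,0]],[0,[0,0,0],[0,-0.125,0]],[0,[-0.0295,0.0125,0],[0,0,0]],[0,[-0.0295,0.0125,0],[0,0,0]],[0,[-0.0295,0.0125,0],[0,0,0]],[0,[-0.0295,0.0125,0],[0,0,0]],[0,[-0.0295,0.0125,0],[0,0,0]],[0,[-0.0295,0.0125,0],[0,0,0]],[0,[0,0,0.035],[0,0,0]],[0,[0,0,0.035],[0,0,0]],[0,[0,0,0.035],[0,0,0]],[0,[0,0,0],[0,0,0]],[0,[0,0,0],[0,0,0]]]'

```text
time_s: 15.35
ee_pos: [0.4168, -0.1537, 0.1623]
tcp_rot: [[0.722, 0.692, 0.002], [0.692, -0.722, 0.001], [0.003, 0.001, -1.0]]
wrist_force: [-0.3, -0.1, -2.6]
grip_width: 0.0202
finger_force: 65.2
```

Run:
```python
from h import *
s=bot.observe();print(s['joint_positions'],s["ee_pos"],s["tcp_rot"][:,2])
g=(255*(bot.get_image("wrist")/255.)**.7).astype(np.uint8);g2=(255*(bot.get_image("scene")/255.)**.7).astype(np.uint8)
cv2.imwrite("pics/w5.png",np.vstack([cv2.resize(g,(480,300)),cv2.resize(g2,(480,300))]))
```

```text
[-0.35469639  0.19223108 -0.29642414  1.08049645  0.00219573  2.02277131] [ 0.41679215 -0.15369692  0.16234016] [ 0.00230487  0.00148785 -0.99999624]
```

View pics/w5.png

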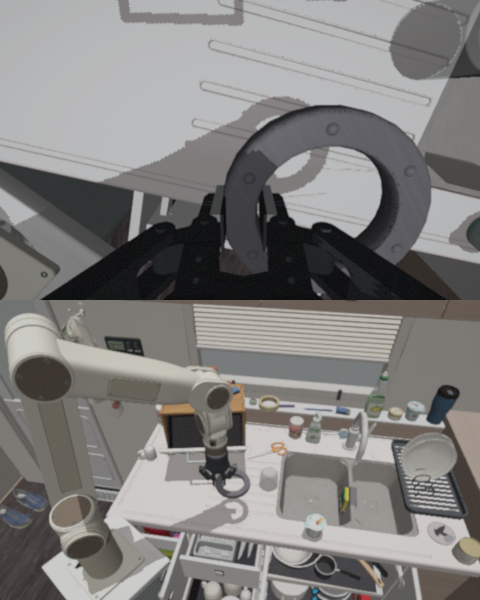

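The wrist half shows the worktop edge running from about (0,203) to (173,251) to (587,333) at full resolution, with the sink rim at about (565,245). I check the clearances.

Run:
```python
from h import *
c=bot.get_calibration("wrist");r=np.array([.452,-.190])
P=[ray(c,p,0)[:2] for p in((0,203),(173,251),(587,333),(565,245),(520,100))];print(np.round(P,3))
d=P[1]-P[0];n=np.array([-d[1],d[0]])/np.linalg.norm(d);print("edge dist",n@(r-P[0]),[np.linalg.norm(p-r).round(3) for p in P])
```

```text
[[ 0.198  0.054]
 [ 0.271 -0.092]
 [ 0.496 -0.469]
 [ 0.538 -0.363]
 [ 0.588 -0.221]]
edge dist 0.11931601677729328 [np.float64(0.352), np.float64(0.206), np.float64(0.283), np.float64(0.193), np.float64(0.139)]
```

nudge_tcp --steps '[[0,[0,0,0.035],[0,0,0]],[0,[0,0,0.035],[0,0,0]],[0,[0,0,0.035],[0,0,0]],[0,[0,0,0.025],[0,0,0]],[0,[0,0,0],[0,0,0]],[0,[0,0,0],[0,0,0]]]'

```text
time_s: 16.2
ee_pos: [0.4177, -0.1543, 0.0334]
tcp_rot: [[0.723, 0.691, 0.005], [0.691, -0.723, 0.0], [0.003, 0.003, -1.0]]
wrist_force: [0.2, 0.1, -2.6]
grip_width: 0.0202
finger_force: 65.1
```

nudge_tcp --steps '[[0,[0,0,0.004],[0,0,0]],[0,[0,0,0.004],[0,0,0]],[0,[0,0,0],[0,0,0]]]'

```text
time_s: 16.58
ee_pos: [0.4159, -0.1537, 0.0239]
tcp_rot: [[0.723, 0.691, 0.001], [0.691, -0.723, 0.001], [0.002, 0.0, -1.0]]
wrist_force: [0.5, -0.3, -2.7]
grip_width: 0.0199
finger_force: 65.1
```

nudge_tcp --steps '[[0,[0,0,0.002],[0,0,0]],[0,[0,0,0.001],[0,0,0]],[0,[0,0,0],[0,0,0]],[0,[0,0,0],[0,0,0]]]'

```text
time_s: 17.08
ee_pos: [0.4161, -0.1538, 0.0209]
tcp_rot: [[0.723, 0.691, 0.002], [0.691, -0.723, 0.001], [0.002, 0.0, -1.0]]
wrist_force: [0.2, -0.5, -2.0]
grip_width: 0.0201
finger_force: 65.1
```

nudge_tcp --steps '[[0,[0,0,0.001],[0,0,0]],[0,[0,0,0],[0,0,0]],[0,[0,0,0],[0,0,0]]]'

```text
time_s: 17.45
ee_pos: [0.4162, -0.1538, 0.02]
tcp_rot: [[0.723, 0.691, 0.002], [0.691, -0.723, 0.001], [0.002, 0.0, -1.0]]
wrist_force: [1.0, 0.4, -1.5]
grip_width: 0.0199
finger_force: 65.2
```

nudge_tcp --steps '[[0,[0,0,0.001],[0,0,0]],[0,[0,0,0],[0,0,0]],[0.03,[0,0,0],[0,0,0]],[0.04,[0,0,0],[0,0,0]],[0.04,[0,0,0],[0,0,0]],[0.04,[0,0,0],[0,0,0]],[0.04,[0,0,0],[0,0,0]]]'

```text
time_s: 18.32
ee_pos: [0.4161, -0.1538, 0.0188]
tcp_rot: [[0.723, 0.691, 0.002], [0.691, -0.723, 0.001], [0.002, 0.0, -1.0]]
wrist_force: [-0.3, 0.4, 0.4]
grip_width: 0.0399
finger_force: 0.0
```

nudge_tcp --steps '[[0.04,[0,0,-0.01],[0,0,0]],[0.04,[0,0,-0.02],[0,0,0]],[0.04,[0,0,-0.04],[0,0,0]],[0.04,[0,0,-0.05],[0,0,0]],[0.0,[0,0,-0.05],[0,0,0]],[0,[0,0,0],[0,0,0]]]'

```text
time_s: 19.08
ee_pos: [0.4187, -0.155, 0.1938]
tcp_rot: [[0.723, 0.691, 0.011], [0.691, -0.723, -0.002], [0.006, 0.009, -1.0]]
wrist_force: [-0.6, -0.3, -0.2]
grip_width: 0.0041
finger_force: 0.0
```

```bash
python3 -c "
from h import *
g=bot.get_image('wrist');cv2.imwrite('pics/w6.png',g)
s=bot.observe();print(s['ee_pos'],s['joint_positions'])"
```

```text
[ 0.41719115 -0.15448818  0.19133792] [-3.55732086e-01  1.64392268e-01 -2.49592195e-01  1.15009791e+00
  1.69425502e-03  2.02267528e+00]
```

View pics/w6.png

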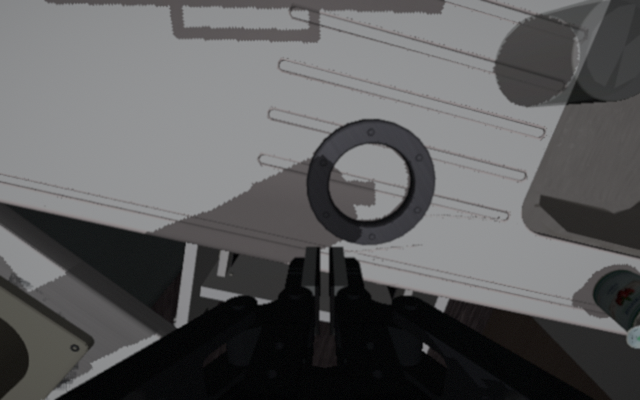

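The ring lies flat at (371,181), clear of everything. Moving in front of the bar to push.

nudge_tcp --steps '[[0,[0.034,-0.0205,0],[0,0,0]],[0,[0.034,-0.0205,0],[0,0,0]],[0,[0.033,-0.02,0.02],[0,0,0]],[0,[0,0,0.035],[0,0,0]],[0,[0,0,0],[0,0,0]],[0,[0,0,0],[0,0,0]]]'

```text
time_s: 19.88
ee_pos: [0.4464, -0.0402, 0.1341]
tcp_rot: [[0.723, 0.691, 0.0], [0.691, -0.723, 0.001], [0.001, -0.001, -1.0]]
wrist_force: [-0.3, 0.2, 0.3]
grip_width: -0.0002
finger_force: 0.0
```

Run:
```python
from h import *
s=bot.observe();print(Rb.T@(s["ee_pos"]-O))
q=np.linspace(.75,-.0,9);x=-.1-.054*np.cos(q)-.194*np.sin(q)-.016;z=.022-.054*np.sin(q)+.194*np.cos(q)+.008
print(x[0],z[0]);print(np.c_[np.diff(x),-np.diff(z)].round(4).tolist())
```

```text
[-0.31408439  0.00063154  0.1341327 ]
-0.2877491183637132 0.13513914752026124
[[0.0106, -0.0156], [0.012, -0.0146], [0.0133, -0.0134], [0.0145, -0.0121], [0.0156, -0.0106], [0.0165, -0.0091], [0.0173, -0.0076], [0.0179, -0.0059]]
```

nudge_tcp --steps '[[0,[0.015,0,0],[0,0,0]],[0,[0.011,0,0],[0,0,0]],[0,[0.0106,0,-0.0156],[0,0,0]],[0,[0.012,0,-0.0146],[0,0,0]],[0,[0.0133,0,-0.0134],[0,0,0]],[0,[0.0145,0,-0.0121],[0,0,0]],[0,[0,0,0],[0,0,0]]]'

```text
time_s: 20.75
ee_pos: [0.5037, 0.0124, 0.1924]
tcp_rot: [[0.723, 0.691, 0.006], [0.691, -0.723, -0.001], [0.004, 0.004, -1.0]]
wrist_force: [-0.8, -0.9, -0.2]
grip_width: -0.0
finger_force: 0.7
```

nudge_tcp --steps '[[0,[0.0156,0,-0.0106],[0,0,0]],[0,[0.0165,0,-0.0091],[0,0,0]],[0,[0.0173,0,-0.0076],[0,0,0]],[0,[0.0149,0,-0.0055],[0,0,0]],[0,[0,0,0],[0,0,0]],[0,[0,0,0],[0,0,0]]]'

```text
time_s: 21.5
ee_pos: [0.5485, 0.0576, 0.2228]
tcp_rot: [[0.722, 0.691, 0.002], [0.691, -0.722, 0.002], [0.003, -0.0, -1.0]]
wrist_force: [-0.2, -1.2, 0.5]
grip_width: -0.0002
finger_force: 0.0
```

```bash
python3 -c "
from h import *
s=bot.observe();print(Rb.T@(s['ee_pos']-O),Rb.T@s['wrist_force'])"
```

```text
[-0.1727289   0.00135214  0.22279433] [-0.9712515  -0.68459002  0.4775796 ]
```

nudge_tcp --steps '[[0,[0.004,0,-0.001],[0,0,0]],[0,[0.003,0,0],[0,0,0]],[0,[0,0,0],[0,0,0]]]'

```text
time_s: 21.88
ee_pos: [0.5492, 0.0585, 0.223]
tcp_rot: [[0.724, 0.689, -0.007], [0.689, -0.724, -0.006], [-0.01, -0.001, -1.0]]
wrist_force: [-10.9, -10.3, 4.2]
grip_width: 0.0003
finger_force: 7.1
```

nudge_tcp --steps '[[0,[0.003,0,0],[0,0,0]],[0,[0.002,0,0],[0,0,0]],[0,[0,0,0],[0,0,0]]]'

```text
time_s: 22.25
ee_pos: [0.5495, 0.0587, 0.223]
tcp_rot: [[0.726, 0.688, -0.014], [0.688, -0.726, -0.012], [-0.019, -0.001, -1.0]]
wrist_force: [-19.4, -18.4, 10.1]
grip_width: -0.0003
finger_force: 13.3
```

```bash
python3 -c "
from h import *
s=bot.observe();print(Rb.T@(s['ee_pos']-O),Rb.T@s['wrist_force'])"
```

```text
[-0.17124383  0.00146507  0.22303089] [-2.67918685e+01 -6.95933871e-03  1.00737389e+01]
```

The bin has reached its stop. Backing off to check.

nudge_tcp --steps '[[0,[-0.015,0,0],[0,0,0]],[0,[-0.04,0,0],[0,0,0]],[0,[-0.04,0,-0.02],[0,0,0]],[0,[-0.02,0,-0.03],[0,0,0]],[0,[0,0,0],[0,0,0]],[0,[0,0,0],[0,0,0]]]'

```text
time_s: 23.0
ee_pos: [0.4741, -0.0139, 0.2734]
tcp_rot: [[0.723, 0.691, 0.003], [0.691, -0.723, 0.002], [0.003, 0.0, -1.0]]
wrist_force: [-0.4, 0.4, -0.8]
grip_width: 0.0
finger_force: 0.0
```

```bash
python3 -c "
from h import *
a=bot.get_image('scene')[100:330,160:460]
b=cv2.imread('pics/scene0.png')[100:330,160:460]
cv2.imwrite('pics/fin.png',np.hstack([cv2.resize(a,None,fx=1.33,fy=1.33),cv2.resize(b,None,fx=1.33,fy=1.33)]))"
```

```text
(no output)
```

View pics/fin.png

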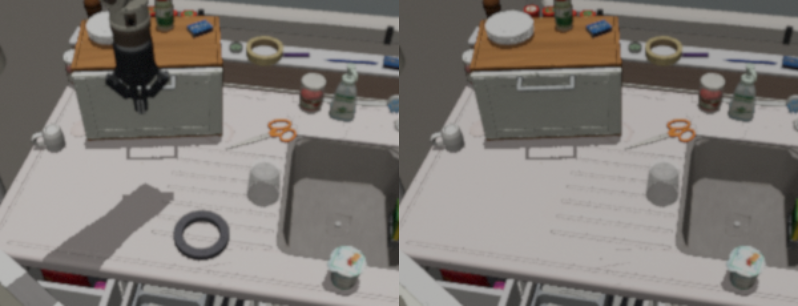

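The bin is shut as at the start, the ring lies flat at (202,233), and nothing else has moved.

```bash
python3 -c "
from bench import bot
print(bot.hand_in())"
```

```text
the job is handed in; nothing more can be done
None
```

The trivet lies flat on the free worktop, the bin's front is pushed shut to its stop and nothing else was moved; I found the ring in a brightened wrist-camera picture and confirmed it by the grip rather than feeling for it, and handed in at about 23 s (no verdict was returned).

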